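# Slide a valve block under the spring flap of a jig

### The job

Load the long aluminium valve block into the jig: press the long thumb bar down with one fingertip to hold the spring flap open, and with the other fingertip push the block along its lane under the open flap until it is fully home against the end stop. Then let go of the bar so that the flap springs down onto the block, and draw clear. Only push the block, never lift, tip or carry it, and leave the other things on the bench alone.

Things in the scene. Friction and masses are not known exactly. Their poses are not given: they have to be found in the camera images.
- jig: Grey jig fixed on the bench. Base 310 x 150 mm, its top (deck) 12 mm above the bench. Origin on the bench, under the lane's centre line, at the flap's front edge; x along the lane, the pushing direction; y across, to the thumb bar; z up. In mm: base x -222 to 88, y -47 to 103; lane y -22 to 22 between rails 5 thick, 8 above the deck; hinge lugs at x -10 to -2 and 62 to 70, y 25 to 43, 46 above the deck.
- end_stop (a point): Foot of the end stop's face, on the deck at the lane's centre, 70 mm along x from the jig's origin. The stop is a steel bar across the lane, 20 mm high.
- flap_edge (a point): Middle of the flap's free long edge, moves with it. The flap is a 4 mm steel plate over the lane (jig x 1 to 59 mm), hinged along the jig's x at y 34 mm, 40 mm above the deck; closed, this edge hangs about 12 mm above the deck and bars the block.
- bar_mid (a point): Centre of the thumb bar's top face. The bar, one piece with the flap beyond its hinge, is a steel strip 240 mm long (jig x -215 to 25), 46 wide, 4 thick, parallel to the lane: a fingertip can slide along it as it holds it down. Jig coordinates, closed: its top rises from y 57, 39 mm above the deck, to y 102, 50 above; flap level: it falls from y 54, 28 above, to y 98, 16 above.
- flap (a joint): Angle of flap and thumb bar, rad. 0 closed (flap hangs 0.5 below level), 0.5 flap level, 0.65 mechanical limit; grows as the bar is pressed down. A spring closes it: about 3 N on the bar at first, about 5 N at 0.5. The block clears the flap above about 0.25; released with the block home, the flap rests on it at about 0.25.
- block: Aluminium valve block 100 long (x), 40 mm wide, about 0.35 kg, in the lane ahead of the flap. Its body is 24 mm tall; its rear 25 mm, towards the robot, form a head 42 mm tall with a low brass plug (8 mm) on top, the face to push on. Origin: centre of its underside. Home, its front touches the end stop (centre at jig x 20) and its rear face is 31 mm ahead of the flap: no finger need go under the flap.
- fitting: bystander: turned brass pipe fitting standing upright beside the jig, 26 mm across, 36 mm tall; origin at the centre of its underside
- short_block: bystander: short aluminium block 45 x 40 x 24 mm with a brass plug on top, on the table beside the jig; origin at the centre of its underside
- collar: bystander: flat steel collar 42 mm across, 14 mm high, on the table; origin at the centre of its underside
- screwdriver: bystander: screwdriver with a black handle lying on the table beside the jig; origin near its middle
- spanner: bystander: flat steel spanner lying on the table; origin near its middle
- tube: bystander: upright steel rod 20 mm across, 110 mm tall; origin at its foot
- pot: bystander: steel bowl 70 mm across, 50 mm tall; origin at the centre of its underside
Mind the look-alikes: they are no part of the job. What is shaped like the block but black or blue is not meant.

How it is judged (in metres and radians):
On the way, in this order (a step that is already met when the one before it is completed fails the run):
1. the flap is held open by a finger while the block still stands ahead of it (at most 15 mm in) (value of joint flap above 0.28 rad and contact force between the fingers and jig above 0.3 N and x of block in the frame of jig below -0.035 m), for 0.1 s.
2. the block is under the flap (front at least 40 mm in) while a finger holds the flap open (value of joint flap above 0.22 rad and contact force between the fingers and jig above 0.3 N and x of block in the frame of jig above -0.01 m), for 0.1 s.
At the end, for the whole second after the job is handed in: The block's front face is within 4 mm of the end stop, flat on the deck in its lane; the flap is released and rests on the block (joint 0.20 to 0.34); all at rest (x of block in the frame of jig above 0.016 m and y of block in the frame of jig between -0.005 and 0.005 m and z of block in the frame of jig below 0.015 m and angle between block's own z axis and vertical below 0.05 rad and value of joint flap between 0.2 and 0.34 rad and linear speed of block below 0.01 m/s and velocity of joint flap between -0.05 and 0.05 rad/s); the robot touches nothing.
It fails at once if the block is lifted more than 8 mm or tipped (z of block in the frame of jig above 0.02 m or angle between block's own z axis and vertical above 0.15 rad).
It fails at once if a bystander is moved by more than 20 mm (distance of any of fitting, short_block, collar, screwdriver, spanner, tube, pot from where it was at the start of the episode above 0.02 m).
It also fails if it takes over 42 s, if anything falls off the work surface, if the arm or the gripper's body presses on something with over 40 N, if the wrist force passes 120 N, or if a joint passes its speed limit or range.

### The arm

A 6-joint arm with a two-finger parallel gripper is mounted at the origin on the work surface. World frame = base frame: x ahead of the robot, y to its left, z up, the work surface at z = 0. Lengths are in m, angles in degrees, forces in N, time in s.
With the tool pointing down it reaches from about 0.325 to 0.775 m from the base axis. Payload 5.5 kg.
Tool frame: the origin (TCP) lies at the very end of the fingers, on their centre line; the grasp point (between the pads) lies r.grasp_offset behind it (r.grasp_offset is the distance from the TCP to the grasp point, in m); z points along the fingers, y is the line along which they close (so a half turn about z gives the same grasp; the last joint's range is limited). The gripper opens to 85 mm and grips with 20 to 120 N. Pads are 22 mm wide; open, the fingers measure 114 mm over their backs; the gripper's body (76 mm by 85 mm) begins 54 mm behind the grasp point. The pads swing forward as they close: fully open they stand 13 mm farther back than shut.
Start: joints at [73.986, 5.22, 70.514, -0, 104.267, -3.249], TCP at [0.133, 0.585, 0.231] pointing down, gripper open.
Joint ranges: [-164.24, 164.24], [-49.07, 125.15], [9.68, 141.18], [-86.29, 266.29], [3.28, 154.24], [-151.56, 151.56]. Speed limits (degrees/s): [147.25, 147.25, 172.46, 180, 180, 180].

### API

Orientations are given as [roll, pitch, yaw] about the fixed x, y, z axes, in that order (R = Rz(yaw) Ry(pitch) Rx(roll)).
In Python, from bench import r, camera, order gives the robot as it stands.
- The arm moves only by the tool carry_out, never from a script. Its argument "commands" is one flat list of numbers, 7 for each row, row after row: the shift along the tool's x, y, z normalised to -1 to 1, where 1 is 0.1 m, then the turn, a rotation vector about the tool's x, y, z normalised to -1 to 1, where 1 is 45 degrees, then the gripper command: -1 is shut, 1 is fully open, values between are in proportion. In form: [x, y, z, rx, ry, rz, gripper, x, y, z, rx, ry, rz, gripper, ...]. A call has 1 to 12 rows; each row is the pose to reach, as a shift and turn from the pose commanded when the call began, along the tool's axes at that moment; what a row does not reach only later rows make up. A row lasts 1/10 s, in which the tool goes at most 50 mm and 8.59 degrees, less where a joint would pass 70% of its speed; a pose out of reach is approached as far as the arm can. A call with a number of a shift or a turn outside -1 to 1 is refused whole. A call with a gripper value outside its range is refused whole. The fingers move at their own pace and stop on an object; "squeeze" is the grip in N (left out, the last holds). Time passes only in rows, so rows that repeat a pose let the fingers close. It gives the time, the measured TCP pose, the force, the opening and the grip force at its end, in the units of the state.
- r.sense(): the state, without advancing time (a new reading comes with each control period).
- camera(name): name is "scene" or "top" or "wrist"; returns a dict with "frame" (400x640x3 uint8, red, green, blue), "z_map" (400x640 float32, m along the optical axis (not along the pixel's ray), 0 where there is no reading), "fx", "fy", "cx", "cy" (pixels), "camera_from_world" (4x4, takes a point from world to camera coordinates). Camera axes: x right, y down, z forward; pixel columns grow to the right and rows downward; lengths in m; the calibration is good to about 2 mm. A picture is of the moment at which its call begins.
- order.hand_in(): hands the job in; it is judged then, once.
The state is a dict: "time": time; "joints": joint angles; "qd": joint speeds; "effort": joint torques, N m; "tcp_pos": TCP position; "tool_rot": TCP orientation; "wrist_force": force on the tool from outside, world axes, zero at the start; "torque": the same for the moment, N m; "grip_width": opening from 0.0 (shut) to 1.0 (fully open); "grip_force": force on a finger pad.
Only numpy, scipy, OpenCV 4.12 (cv2) and the standard library are available. Lean on these libraries where they do the work, as an engineer would, in place of code of your own. Each camera call takes 0.05 s, during which the arm holds its last target. There are 200 camera calls.

## Working session

There is one attempt and no reset: what is moved stays moved. The work goes in short steps, Python scripts to look and compute and a tool call to move; the robot and the scene stay as the last step left them, time stands still between calls to the robot, and variables do not carry over. Pictures are saved under pics/ and viewed, at most 10 in all, crops included, and the job is handed in when it is done.

Besides the shell and the picture viewer there is one more tool, called after ">>>" as name(argument=value, ...) on one line, values as JSON. carry_out: Moves the arm, as the interface text tells. Its arguments: {"type":"object","properties":{"commands":{"type":"array"},"squeeze":{"type":"number"}},"required":["commands"]}

```bash
mkdir -p pics; ls; python3 - <<'E'
from bench import r, camera, order
import cv2,numpy as np
s=r.sense(); print({k:np.round(v,3) for k,v in s.items()}, r.grasp_offset)
for n in ("scene","top"):
    c=camera(n); cv2.imwrite(f"pics/{n}0.png",c["frame"][:,:,::-1]); np.savez(f"{n}0.npz",**c)
    print(n,c["fx"],c["cx"],c["cy"],np.round(c["camera_from_world"],3).tolist())
E
```

```text
pics
{'time': np.float64(0.0), 'joints': array([ 7.39870e+01,  5.26400e+00,  7.05840e+01, -1.00000e-03,
        1.04267e+02, -3.24800e+00]), 'qd': array([ 0.036, -0.033,  0.062, -0.034,  0.117, -0.009]), 'effort': array([-4.0000e-03, -4.5874e+01, -4.1802e+01, -0.0000e+00,  1.2000e-02,
       -0.0000e+00]), 'tcp_pos': array([0.132, 0.585, 0.23 ]), 'tool_rot': array([-1.79885e+02, -6.00000e-03,  1.67235e+02]), 'wrist_force': array([ 0.232, -0.269,  0.21 ]), 'torque': array([-0.051, -0.042,  0.031]), 'grip_force': np.float64(0.0), 'grip_width': np.float64(1.002)} 0.0187
scene 373.95205542767707 328.22303410898155 198.9226509824828 [[-0.089, 0.996, 0.023, 0.051], [0.53, 0.067, -0.845, -0.236], [-0.843, -0.063, -0.534, 1.392], [0.0, 0.0, 0.0, 1.0]]
top 381.73076519790254 321.46983283484144 198.47317934673464 [[-0.023, -1.0, -0.001, -0.022], [-0.988, 0.023, -0.155, 0.583], [0.155, -0.003, -0.988, 1.105], [0.0, 0.0, 0.0, 1.0]]
```

View pics/scene0.png

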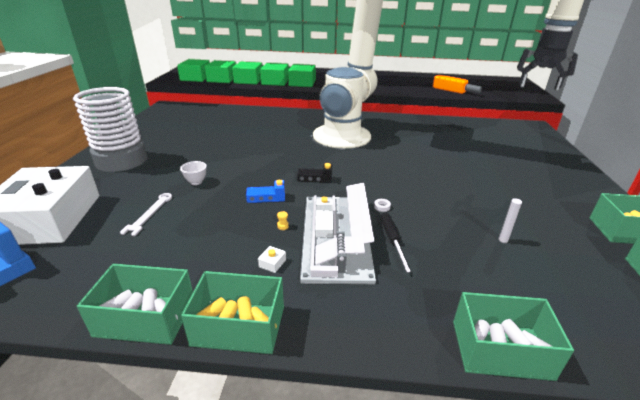

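View pics/top0.png

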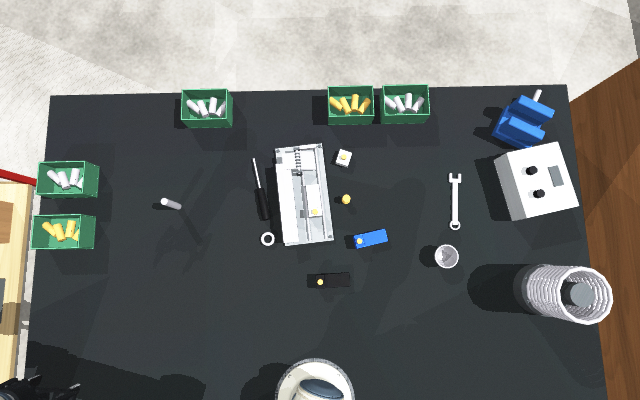

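The scene view shows the jig around (338,235), with the block's plug at (325,200) and the flap at (328,250). In the top view the jig spans (276–333, 143–246) with the plug at (314,211).

Look-alikes in the top view:
- black block (330,281)
- blue block (370,239)
- short block with plug (343,158)

My choice is the aluminium block inside the jig lane at (314,205). Next I'll measure the poses and check that choice in a crop.

```bash
cat > h.py <<'E'
import numpy as np, cv2
def cloud(c):
    z=c["z_map"]; v,u=np.mgrid[:z.shape[0],:z.shape[1]]
    p=np.stack([(u-c["cx"])/c["fx"]*z,(v-c["cy"])/c["fy"]*z,z],-1)
    T=np.linalg.inv(c["camera_from_world"]); return p@T[:3,:3].T+T[:3,3]
def proj(c,P):
    T=c["camera_from_world"]; q=np.asarray(P)@T[:3,:3].T+T[:3,3]
    return np.stack([q[...,0]/q[...,2]*c["fx"]+c["cx"],q[...,1]/q[...,2]*c["fy"]+c["cy"]],-1)
E
python3 - <<'E'
from h import *
from scipy.optimize import minimize
cs={n:dict(np.load(n+"0.npz")) for n in("top","scene")}
for n,box in (("top",(265,338,136,252)),("scene",(295,380,180,285))):
    c=cs[n]; P=cloud(c); u0,u1,v0,v1=box
    Q=P[v0:v1,u0:u1].reshape(-1,3); Q=Q[(Q[:,2]>.007)&(Q[:,2]<.1)]
    # largest component
    m=np.zeros((1000,1000),np.uint8); ij=((Q[:,:2]-[0,-.5])*1000).astype(int)
    ok=((ij>=0)&(ij<1000)).all(1); Q=Q[ok]; ij=ij[ok]; m[ij[:,0],ij[:,1]]=1
    m=cv2.morphologyEx(m,cv2.MORPH_CLOSE,np.ones((7,7),np.uint8)); k,l,st,_=cv2.connectedComponentsWithStats(m)
    b=1+st[1:,4].argmax(); Q=Q[l[ij[:,0],ij[:,1]]==b]
    R=cv2.minAreaRect((Q[:,:2]*1000).astype(np.float32)); print(n,len(Q),R,cv2.boxPoints(R).round().tolist())
    # plug: yellow
    f=c["frame"].astype(int); Y=(f[...,0]-f[...,2]>70)
    mm=np.zeros_like(Y); mm[v0:v1,u0:u1]=Y[v0:v1,u0:u1]
    print("plug px",np.argwhere(mm).mean(0)[::-1],"world",np.median(P[mm],0).round(4),P[mm][:,2].max().round(3))
    np.save(n+"_jig.npy",Q)
a=cv2.resize(cs["top"]["frame"][135:255,255:355],None,fx=4,fy=4,interpolation=cv2.INTER_CUBIC)
b=cv2.resize(cs["scene"]["frame"][178:298,290:390],None,fx=4,fy=4,interpolation=cv2.INTER_CUBIC)
cv2.imwrite("pics/crop.png",np.hstack([a[:,:400],b[:,:400]])[:,:,::-1])
E
```

```text
top 4760 ((606.30224609375, 19.608566284179688), (310.1062316894531, 149.83258056640625), 5.63651180267334) [[445.0, 79.0], [459.0, -70.0], [768.0, -40.0], [753.0, 109.0]]
plug px [314.71428571 211.38095238] world [ 0.5429 -0.0154  0.0613] 0.066
scene 5930 ((606.607421875, 20.962608337402344), (314.3324279785156, 149.76287841796875), 5.569664478302002) [[443.0, 80.0], [457.0, -69.0], [770.0, -38.0], [756.0, 111.0]]
plug px [324.11764706 199.20588235] world [ 0.5467 -0.0141  0.0606] 0.065
```

View pics/crop.png

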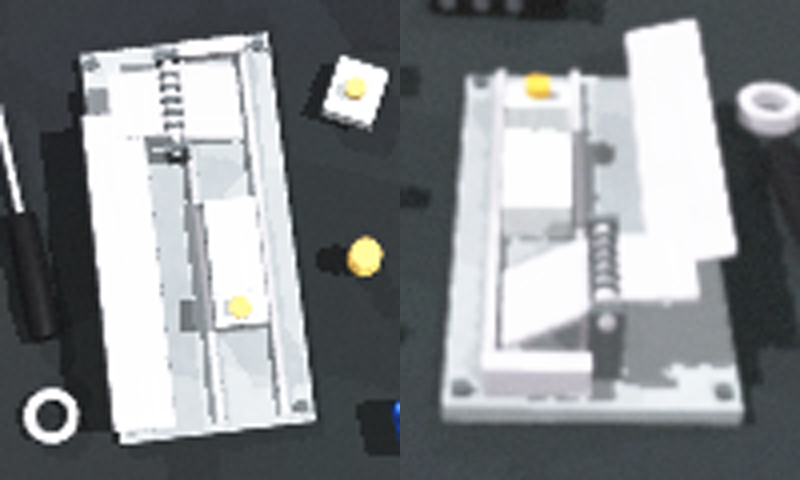

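The rectangle fits at 310 x 150 mm in both views, and the plug is 62 mm up, as described. That gives the jig origin at (0.676, -0.001), yaw 5.6°. The crop confirms the bare aluminium block in the lane, with its head towards the robot (plug at (240,306) in the left half of the crop). The block's rear face is at about jig x -144 mm. Travelling there at height.

>>> carry_out(commands=[-0.33,-0.31,0,0,0,0,0.76,-0.66,-0.62,0,0,0,0,0.76,-0.97,-0.93,0,0,0,0,0.76,-0.97,-0.93,0,0,0,0,0.76])

```text
time: 0.5
tcp_pos: [0.209, 0.4698, 0.2314]
tool_rot: [-179.9, 0.1, 167.0]
wrist_force: [0.5, 0.5, -0.3]
grip_width: 0.879
grip_force: 0.0
```

>>> carry_out(commands=[-0.33,-0.31,0,0,0,0,0.76,-0.66,-0.62,0,0,0,0,0.76,-0.97,-0.93,0,0,0,0,0.76,-0.97,-0.93,0,0,0,0,0.76])

```text
time: 0.9
tcp_pos: [0.2828, 0.3579, 0.2314]
tool_rot: [-180.0, 0.1, 166.9]
wrist_force: [-1.1, 0.6, 0.1]
grip_width: 0.881
grip_force: 0.0
```

>>> carry_out(commands=[-0.33,-0.31,0,0,0,0,0.76,-0.66,-0.62,0,0,0,0,0.76,-0.97,-0.93,0,0,0,0,0.76,-0.97,-0.93,0,0,0,0,0.76])

```text
time: 1.3
tcp_pos: [0.3567, 0.2459, 0.2309]
tool_rot: [-179.9, 0.0, 166.9]
wrist_force: [0.0, 0.5, -0.2]
grip_width: 0.88
grip_force: 0.0
```

>>> carry_out(commands=[-0.33,-0.31,0,0,0,0,0.76,-0.66,-0.62,0,0,0,0,0.76,-0.97,-0.93,0,0,0,0,0.76,-0.97,-0.93,0,0,0,0,0.76])

```text
time: 1.7
tcp_pos: [0.4304, 0.1341, 0.2304]
tool_rot: [-179.9, -0.0, 166.9]
wrist_force: [0.2, 0.2, 1.0]
grip_width: 0.881
grip_force: 0.0
```

>>> carry_out(commands=[-0.33,-0.3,0,0,0,-0.14,0.76,-0.66,-0.6,0,0,0,-0.28,0.76,-0.96,-0.88,0.2,0,0,-0.415,0.76,-0.96,-0.88,0.4,0,0,-0.415,0.76,-0.96,-0.88,0.6,0,0,-0.415,0.76,-0.96,-0.88,0.6,0,0,-0.415,0.76,-0.96,-0.88,0.6,0,0,-0.415,0.76])

```text
time: 2.4
tcp_pos: [0.5028, 0.0311, 0.1713]
tool_rot: [180.0, -0.0, -174.0]
wrist_force: [-0.5, 0.6, -0.2]
grip_width: 0.877
grip_force: 0.0
```

```bash
python3 - <<'E'
from bench import r,camera
from h import *
s=r.sense(); print(s["tcp_pos"].round(4),s["tool_rot"].round(2),s["wrist_force"].round(2))
c=camera("wrist"); np.savez("w1.npz",**c); cv2.imwrite("pics/w1.png",c["frame"][:,:,::-1])
P=cloud(c); f=c["frame"].astype(int); Y=(f[...,0]-f[...,2]>70)&(P[...,2]>.045)&(P[...,2]<.08)
a=np.deg2rad(5.6); R=np.array([[np.cos(a),-np.sin(a)],[np.sin(a),np.cos(a)]]); O=np.array([.6758,-.001])
print("tcp jig",(s["tcp_pos"][:2]-O)@R)
if Y.any(): p=np.median(P[Y],0); print("plug px",np.argwhere(Y).mean(0)[::-1],p,"jig",(p[:2]-O)@R)
J=(P[...,:2]-O)@R
m=(J[...,1]>-15)&(J[...,1]<15)&(J[...,0]>-200)&(J[...,0]<0)
m=(abs(J[...,1])<.015)&(J[...,0]>-.2)&(J[...,0]<.0)&(P[...,2]>.045)&(P[...,2]<.059)
if m.any(): print("head x range",np.percentile(J[...,0][m],[1,99]),"y",np.median(J[...,1][m]),np.median(P[...,2][m]))
b=(J[...,1]>.06)&(J[...,1]<.1)&(J[...,0]>-.22)&(J[...,0]<-.05)&(P[...,2]>.03)&(P[...,2]<.08)
if b.any(): print("bar",np.polyfit(J[...,1][b],P[...,2][b],1))
E
```

```text
[0.5028 0.0311 0.1713] [ 1.7996e+02 -5.0000e-02 -1.7400e+02] [-0.47  0.6  -0.24]
tcp jig [-0.16905663  0.04878619]
plug px [162.43363995 165.37976347] [ 0.45925913 -0.13544616  0.05127026] jig [-0.22862706 -0.11267382]
head x range [-0.14643672 -0.12182087] y 0.0012065355358297503 0.05421991329373704
bar [0.25525386 0.03609181]
```

View pics/w1.png

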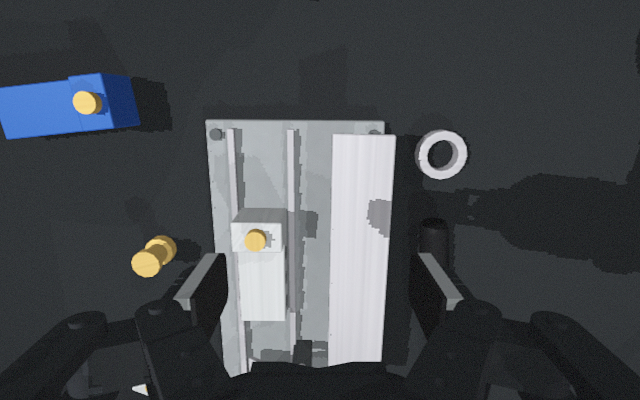

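The wrist view shows the block's plug at (255,240), its head facing the robot, the bar at (360,250), and the gripper fingers at (205,290) and (440,285), straddling both. The measured rear face is at jig x -146 mm, so the fingers are about 12 mm clear behind it. Shifting 4 mm in y and descending.

>>> carry_out(commands=[0,-0.045,0.45,0,0,0,0.76,0,-0.045,0.9,0,0,0,0.76,0,-0.045,0.96,0,0,0,0.76,0,-0.045,0.96,0,0,0,0.76])

```text
time: 2.85
tcp_pos: [0.5031, 0.0257, 0.0756]
tool_rot: [180.0, -0.1, -174.1]
wrist_force: [0.1, 0.0, 0.7]
grip_width: 0.878
grip_force: 0.0
```

>>> carry_out(commands=[0,0,0.05,0,0,0,0.76,0,0,0.1,0,0,0,0.76,0,0,0.15,0,0,0,0.76,0,0,0.2,0,0,0,0.76,0,0,0.25,0,0,0,0.76,0,0,0.3,0,0,0,0.76,0,0,0.35,0,0,0,0.76,0,0,0.35,0,0,0,0.76])

```text
time: 3.65
tcp_pos: [0.5033, 0.0252, 0.0397]
tool_rot: [180.0, -0.0, -174.1]
wrist_force: [-0.4, 0.9, 1.5]
grip_width: 0.884
grip_force: 1.0
```

```bash
cat > chk.py <<'E'
from bench import r,camera
from h import *
import sys
s=r.sense(); a=np.deg2rad(5.6); R=np.array([[np.cos(a),-np.sin(a)],[np.sin(a),np.cos(a)]]); O=np.array([.6758,-.001])
F=s["wrist_force"]; print("t",s["time"],"tcp jig",((s["tcp_pos"][:2]-O)@R).round(4),"z",s["tcp_pos"][2].round(4),"rot",s["tool_rot"].round(1),"F jig",(F[:2]@R).round(2),F[2].round(2))
for n in ("top","scene"):
    c=camera(n); P=cloud(c); J=(P[...,:2]-O)@R; z=P[...,2]; f=c["frame"].astype(int)
    for x0,x1 in((-.05,.02),):
        b=(J[...,1]>.058)&(J[...,1]<.098)&(J[...,0]>x0)&(J[...,0]<x1)&(z>.02)&(z<.08)
        if b.sum()>20:
            k=np.polyfit(J[...,1][b],z[b],1); print(n,"bar slope",k[0].round(3),"flap est",(.245-np.arctan(k[0])).round(3),b.sum())
    Y=(f[...,0]-f[...,2]>60)&(abs(J[...,1])<.022)&(J[...,0]>-.2)&(J[...,0]<.05)
    if Y.any(): p=np.median(J[Y],0); print(n,"plug jig",p.round(4),"block x ~",(p[0]+.0375).round(4),Y.sum())
    if len(sys.argv)>1: cv2.imwrite(f"pics/{sys.argv[1]}_{n}.png",c["frame"][:,:,::-1])
    np.savez(n+"L.npz",**c)
E
python3 chk.py a
```

```text
t 3.65 tcp jig [-0.1691  0.0429] z 0.0397 rot [ 180.    -0.  -174.1] F jig [-0.35  0.97] 1.5
top bar slope 0.047 flap est 0.198 294
scene bar slope 0.059 flap est 0.186 359
scene plug jig [-0.1298 -0.0004] block x ~ -0.0923 39
```

The flap is following the finger, now at about 0.19 rad. Pressing 11 mm further.

>>> carry_out(commands=[0,0,0.04,0,0,0,0.76,0,0,0.08,0,0,0,0.76,0,0,0.11,0,0,0,0.76,0,0,0.11,0,0,0,0.76,0,0,0.11,0,0,0,0.76])

```text
time: 4.25
tcp_pos: [0.5036, 0.025, 0.0295]
tool_rot: [-180.0, 0.0, -174.1]
wrist_force: [0.5, -1.7, 3.8]
grip_width: 0.882
grip_force: 1.7
```

```bash
python3 chk.py b; python3 -c "
import cv2,numpy as np
a=cv2.imread('pics/b_top.png')[135:255,255:355];b=cv2.imread('pics/b_scene.png')[168:288,290:390]
cv2.imwrite('pics/b.png',np.hstack([cv2.resize(i,None,fx=4,fy=4,interpolation=2) for i in(a,b)]))"
```

```text
t 4.25 tcp jig [-0.1688  0.0427] z 0.0295 rot [-180.     0.  -174.1] F jig [ 0.32 -1.73] 3.76
top bar slope -0.144 flap est 0.388 289
scene bar slope -0.16 flap est 0.404 349
scene plug jig [-0.1304 -0.0005] block x ~ -0.0929 40
```

View pics/b.png

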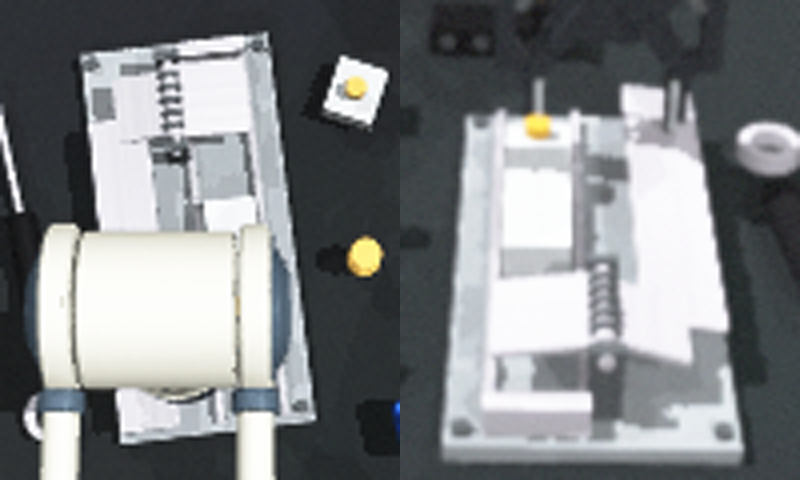

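The right half of the crop shows the flap open near level (545,315). One fingertip rests on the bar (675,105) and the other stands behind the block's plug (538,100). The flap is at about 0.40 rad. Pushing.

>>> carry_out(commands=[-0.08,0,0,0,0,0,0.76,-0.16,0,0,0,0,0,0.76,-0.24,0,0,0,0,0,0.76,-0.32,0,0,0,0,0,0.76,-0.4,0,0,0,0,0,0.76,-0.48,0,0,0,0,0,0.76,-0.56,0,0,0,0,0,0.76,-0.64,0,0,0,0,0,0.76,-0.72,0,0,0,0,0,0.76,-0.8,0,0,0,0,0,0.76,-0.8,0,0,0,0,0,0.76])

```text
time: 5.45
tcp_pos: [0.5846, 0.0336, 0.0295]
tool_rot: [180.0, 0.1, -174.1]
wrist_force: [1.3, 1.6, 2.0]
grip_width: 0.882
grip_force: 1.4
```

```bash
python3 chk.py c
```

```text
t 5.45 tcp jig [-0.0874  0.0433] z 0.0295 rot [ 1.800e+02  1.000e-01 -1.741e+02] F jig [1.46 1.43] 1.96
scene bar slope -0.151 flap est 0.394 350
scene plug jig [-0.0601 -0.0004] block x ~ -0.0226 46
```

>>> carry_out(commands=[-0.06,0,0,0,0,0,0.76,-0.12,0,0,0,0,0,0.76,-0.18,0,0,0,0,0,0.76,-0.24,0,0,0,0,0,0.76,-0.3,0,0,0,0,0,0.76,-0.35,0,0,0,0,0,0.76,-0.39,0,0,0,0,0,0.76,-0.39,0,0,0,0,0,0.76])

```text
time: 6.35
tcp_pos: [0.6227, 0.0375, 0.0292]
tool_rot: [180.0, 0.1, -174.1]
wrist_force: [-0.2, 1.5, 3.9]
grip_width: 0.88
grip_force: 1.5
```

>>> carry_out(commands=[-0.01,0,0,0,0,0,0.76,-0.02,0,0,0,0,0,0.76,-0.03,0,0,0,0,0,0.76,-0.03,0,0,0,0,0,0.76])

```text
time: 6.75
tcp_pos: [0.6247, 0.0377, 0.0292]
tool_rot: [180.0, -0.0, -174.1]
wrist_force: [-3.0, 0.2, 3.5]
grip_width: 0.879
grip_force: 2.2
```

```bash
python3 chk.py d
```

```text
t 6.75 tcp jig [-0.047   0.0435] z 0.0292 rot [ 180.    -0.  -174.1] F jig [-2.97  0.49] 3.53
scene bar slope 0.109 flap est 0.136 425
scene plug jig [-0.0195 -0.0004] block x ~ 0.018 50
```

>>> carry_out(commands=[-0.01,0,0,0,0,0,0.76,-0.02,0,0,0,0,0,0.76,-0.02,0,0,0,0,0,0.76])

```text
time: 7.15
tcp_pos: [0.6269, 0.0379, 0.0292]
tool_rot: [180.0, 0.0, -174.1]
wrist_force: [-3.4, 0.2, 3.8]
grip_width: 0.878
grip_force: 2.0
```

>>> carry_out(commands=[-0.01,0,0,0,0,0,0.76,-0.02,0,0,0,0,0,0.76,-0.02,0,0,0,0,0,0.76])

```text
time: 7.45
tcp_pos: [0.6289, 0.0381, 0.0292]
tool_rot: [-180.0, 0.0, -174.1]
wrist_force: [-2.2, 0.4, 3.0]
grip_width: 0.883
grip_force: 1.9
```

```bash
sed -i 's/(-.05,.02)/(-.02,.02)/' chk.py; python3 chk.py e
```

```text
t 7.45 tcp jig [-0.0428  0.0435] z 0.0292 rot [-180.     0.  -174.1] F jig [-2.18  0.63] 2.96
scene bar slope -0.175 flap est 0.419 201
scene plug jig [-0.016  -0.0004] block x ~ 0.0215 47
```

>>> carry_out(commands=[-0.01,0,0,0,0,0,0.76,-0.02,0,0,0,0,0,0.76,-0.02,0,0,0,0,0,0.76])

```text
time: 7.85
tcp_pos: [0.6304, 0.0382, 0.0292]
tool_rot: [-180.0, -0.1, -174.1]
wrist_force: [-4.5, -0.1, 3.5]
grip_width: 0.883
grip_force: 3.4
```

>>> carry_out(commands=[-0.01,0,0,0,0,0,0.76,-0.01,0,0,0,0,0,0.76,-0.01,0,0,0,0,0,0.76])

```text
time: 8.15
tcp_pos: [0.6305, 0.0382, 0.0292]
tool_rot: [-180.0, -0.2, -174.1]
wrist_force: [-8.8, -0.0, 6.6]
grip_width: 0.879
grip_force: 5.5
```

The TCP stalled at 0.6305 m with the push force rising to 8.8 N, which is the block home against the stop. Drawing back 10 mm, then releasing the bar gently.

>>> carry_out(commands=[0.03,0,0,0,0,0,0.76,0.07,0,0,0,0,0,0.76,0.11,0,0,0,0,0,0.76,0.11,0,-0.04,0,0,0,0.76,0.11,0,-0.08,0,0,0,0.76,0.11,0,-0.12,0,0,0,0.76,0.11,0,-0.2,0,0,0,0.76,0.11,0,-0.4,0,0,0,0.76,0.11,0,-0.7,0,0,0,0.76,0.11,0,-1,0,0,0,0.76,0.11,0,-1,0,0,0,0.76])

```text
time: 9.25
tcp_pos: [0.6231, 0.0371, 0.1357]
tool_rot: [-179.9, 0.5, -174.1]
wrist_force: [0.3, 0.0, 0.6]
grip_width: 0.88
grip_force: 0.0
```

>>> carry_out(commands=[0.4,0,-0.2,0,0,0,0.76,0.8,0,-0.3,0,0,0,0.76,1,0,-0.3,0,0,0,0.76,1,0,-0.3,0,0,0,0.76,1,0,-0.3,0,0,0,0.76])

```text
time: 9.75
tcp_pos: [0.5216, 0.0269, 0.1592]
tool_rot: [-180.0, 0.0, -174.1]
wrist_force: [0.4, 0.0, -0.7]
grip_width: 0.878
grip_force: 0.0
```

```bash
python3 chk.py f; python3 -c "
import cv2,numpy as np
a=cv2.imread('pics/f_top.png')[135:255,255:355];b=cv2.imread('pics/f_scene.png')[178:298,290:390]
cv2.imwrite('pics/f.png',np.hstack([cv2.resize(i,None,fx=4,fy=4,interpolation=2) for i in(a,b)]))"
```

```text
t 9.75 tcp jig [-0.1508  0.0428] z 0.1592 rot [-180.     0.  -174.1] F jig [0.37 0.  ] -0.75
top bar slope -0.066 flap est 0.311 68
top plug jig [-0.0181 -0.0032] block x ~ 0.0194 5
scene bar slope -0.042 flap est 0.287 209
scene plug jig [-0.0134 -0.0004] block x ~ 0.0241 42
```

View pics/f.png

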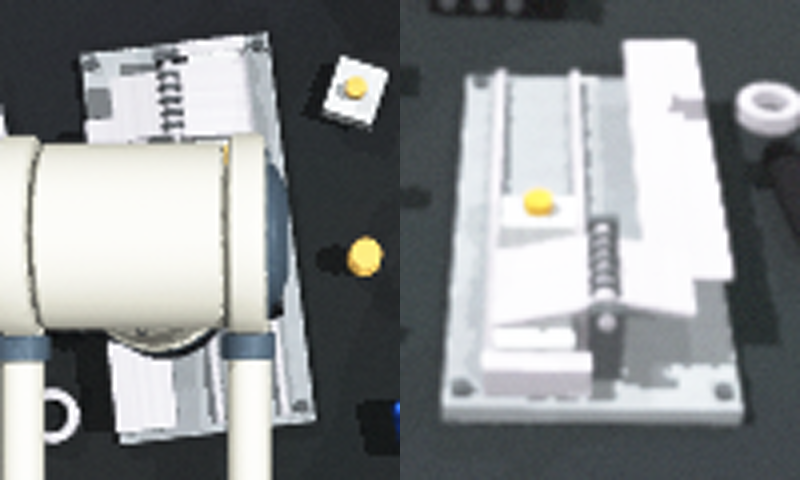

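In the right half of the crop, the block's plug is at (538,202) with its front against the stop (535,340). The flap rests on the block (545,275), the bar is free and the gripper is clear. Handing in.

```bash
python3 -c "
from bench import order
print(order.hand_in())"
```

```text
the job is handed in; nothing more can be done
None
```

I pushed the block home against the end stop, released the flap onto it, drew the arm clear and handed the job in at about 10 s; the hand-in returned no verdict.

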